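# Sort the leftovers-labelling kit

## Task

Tidy the food-labelling things that lie mixed on the counter: lay both purple markers flat on the floor of the white bin, and both bag clips flat on the floor of the wooden tray, in each case side by side (not on top of one another) and pointing along the container's longer side. Slip the blue tape roll over the free peg of the peg rail so that it rests flat on the board. Leave the square glass jar and the yellow metal bookend where they stand.

Things in the scene. Friction and masses are not known exactly. Their poses are not given: they have to be found in the camera images.
- marker_a: A purple marker with a rounded-square barrel (does not roll), 125 long, 18 wide, 18 high, white cap on its +x end. Lies flat; origin at the centre of its underside, x along the barrel, z up.
- marker_b: A purple marker with a rounded-square barrel (does not roll), 125 long, 18 wide, 18 high, black cap on its +x end. Lies flat; origin at the centre of its underside, x along the barrel, z up.
- clip_a: A plastic bag-sealing clip, orange, 95 long, 13 wide, 16 high, closed, rigid. Lies flat; origin at the centre of its underside, x along its length, z up.
- clip_b: A plastic bag-sealing clip, green, 95 long, 13 wide, 16 high, closed, rigid. Lies flat; origin at the centre of its underside, x along its length, z up.
- tape: A blue roll of tape lying flat: outside diameter 66, hole diameter 42, 24 high. Origin on its axis at the underside, z up.
- bin: White open plastic stacking bin, fixed to the counter: 160 (x) by 200 (y, its longer side) by 50 high outside, walls and floor 5 thick, so 150 by 190 inside. Its stacking rim stands out 4 further all round. Origin at the centre of its underside, z up.
- tray: Wooden open tray, fixed to the counter: 150 (x) by 170 (y, its longer side) by 35 high outside, walls and floor 7 thick, so 136 by 156 inside. Origin at the centre of its underside, z up.
- free_peg (a point): Foot of the free upright peg of the light-wood peg rail, on the board's top face, on the peg's axis; z up along the peg. The peg is 16 in diameter and stands 36 above the board; the board is 80 by 220 by 16 thick, fixed flat on the counter. The rail's other peg, 110 away along the point's +y, already carries a beige roll (66 across, 24 high).
- jar: Closed square glass jar, 66 by 66, 93 high with its round steel lid, loose, a bystander. Origin at the centre of its underside, z up.
- bookend: L-shaped yellow-painted metal bookend, loose, a bystander: base plate 80 (x) by 70 (y), 3 thick, upright plate 90 high along its +x edge. Origin at the centre of its underside, z up.

How it is judged:
At the end, for the whole second after the job is handed in: Both markers in the white bin, both clips in the wooden tray, each on the floor (underside within 8 mm), flat within 0.15 rad, within 0.4 rad of the longer side; tape roll round the free peg (axes within 16 mm), flat on the board (within 8 mm). All at rest (x of marker_a in the frame of bin between -0.068 and 0.068 m and y of marker_a in the frame of bin between -0.04 and 0.04 m and z of each of marker_a, marker_b in the frame of bin below 0.013 m and angle between each of marker_a, marker_b, clip_a, clip_b, tape's own z axis and vertical below 0.15 rad and angle between the x axis of each of marker_a, marker_b and the y axis of bin, either way round below 0.4 rad and linear speed of each of marker_a, marker_b, clip_a, clip_b, tape below 0.02 m/s and x of marker_b in the frame of bin between -0.068 and 0.068 m and y of marker_b in the frame of bin between -0.04 and 0.04 m and x of clip_a in the frame of tray between -0.062 and 0.062 m and y of clip_a in the frame of tray between -0.036 and 0.036 m and z of each of clip_a, clip_b in the frame of tray below 0.015 m and angle between the x axis of each of clip_a, clip_b and the y axis of tray, either way round below 0.4 rad and x of clip_b in the frame of tray between -0.062 and 0.062 m and y of clip_b in the frame of tray between -0.036 and 0.036 m and horizontal distance between tape and free_peg below 0.016 m and z of tape in the frame of free_peg below 0.008 m); the robot touches nothing.
It fails at once if the glass jar is pushed more than 25 mm or tipped (distance of jar from where it was at the start of the episode above 0.025 m or angle between jar's own z axis and vertical above 0.3 rad).
It fails at once if the bookend is pushed more than 25 mm or tipped (distance of bookend from where it was at the start of the episode above 0.025 m or angle between bookend's own z axis and vertical above 0.3 rad).
It also fails if it takes over 128 s, if anything falls off the work surface, if the arm or the gripper's body presses on something with over 40 N, if the wrist force passes 120 N, or if a joint passes its speed limit or range.

## Robot

A 6-joint arm with a two-finger parallel gripper is mounted at the origin on the work surface. World frame = base frame: x ahead of the robot, y to its left, z up, the work surface at z = 0. Lengths are in m, angles in rad, forces in N, time in s.
With the tool pointing down it reaches from about 0.375 to 0.9 m from the base axis. Payload 3.1 kg.
Tool frame: the origin (TCP) lies midway between the tips of the shut fingers; the grasp point (between the pads) lies 19 mm behind it; z points along the fingers, y is the line along which they close (so a half turn about z gives the same grasp; the last joint's range is limited). The gripper opens to 85 mm and grips with 20 to 120 N. Pads are 22 mm wide; open, the fingers measure 114 mm over their backs; the gripper's body (76 mm by 85 mm) begins 54 mm behind the grasp point. The pads swing forward as they close: fully open they stand 13 mm farther back than shut.
Start: joints at [1.056, 0.527, 1.433, -0, 1.181, -0.178], TCP at [0.207, 0.59, 0.231] pointing down, gripper open.
Joint ranges: [-3.08, 3.08], [-0.75, 2.2], [0.22, 2.44], [-1.43, 4.57], [0, 2.65], [-2.85, 2.85]. Speed limits (rad/s): [2.79, 2.79, 3.14, 3.14, 3.14, 3.14].

## Interface

Orientations are given as a unit quaternion [x, y, z, w].
In Python, from station import manip gives the robot as it stands. The module is installed in compiled form; this text tells all that it offers.
- The arm moves only by the tool apply_moves, never from a script. Its arguments are lists of equal length, an entry for each row: "claw": the gripper's target within -1 to 1 (fully open at 1, half-way at 0, shut at -1); "travel": the shift along the tool's x, y, z scaled (see below), a list of three; "turn": the turn, a rotation vector about the tool's x, y, z scaled (see below), a list of three. In form: {"claw": [claw, ...], "travel": [[dx, dy, dz], ...], "turn": [[rx, ry, rz], ...]}. A call has 1 to 5 rows; each row is the pose to reach, as a shift and turn from the pose commanded when the call began, along the tool's axes at that moment, turning the shorter way round; what a row does not reach only later rows make up. The controller multiplies each number of a shift by 800 mm and each number of a turn by 180 degrees. A row lasts 1/12 s, in which the tool goes at most 41.7 mm and 7.16 degrees, less where a joint would pass 70% of its speed; a pose out of reach is approached as far as the arm can. A call with a number of a shift or a turn outside -1 to 1 is refused whole. A call with a gripper value outside its range is refused whole. The fingers move at their own pace and stop on an object; "newtons" is the grip in N (left out, the last holds). Time passes only in rows, so rows that repeat a pose let the fingers close. It gives the time, the measured TCP pose, the force, the opening and the grip force at its end, in the units of the state.
- manip.sense(): the state, without advancing time (a new reading comes with each control period).
- manip.snapshot(name): name is "scene" or "top" or "wrist"; returns a dict with "pixels" (384x512x3 uint8, red, green, blue), "depth" (384x512 float32, m along the optical axis (not along the pixel's ray), 0 where there is no reading), "intrinsics" (3x3 intrinsics, pixels), "R" (3x3) and "t" (3): a world point X has camera coordinates R X + t. Camera axes: x right, y down, z forward; pixel columns grow to the right and rows downward; lengths in m; the calibration is good to about 2 mm. A picture is of the moment at which its call begins.
- manip.sign_off(): hands the job in; it is judged then, once.
The state is a dict: "t": time; "q": joint angles; "qd": joint speeds; "tau": joint torques, N m; "tcp_pos": TCP position; "tool_rot": TCP orientation; "force": force on the tool from outside, world axes, zero at the start; "ft_torque": the same for the moment, N m; "finger_gap": opening from 0.0 (shut) to 1.0 (fully open); "gripper_force": force on a finger pad.
Only numpy, scipy, OpenCV 4.12 (cv2) and the standard library are available. Lean on these libraries where they do the work, as an engineer would, in place of code of your own. Each camera call takes 0.05 s, during which the arm holds its last target. There are 200 camera calls.

## Working session

There is one attempt and no reset: what is moved stays moved. The work goes in short steps, Python scripts to look and compute and a tool call to move; the robot and the scene stay as the last step left them, time stands still between calls to the robot, and variables do not carry over. Pictures are saved under pics/ and viewed, at most 14 in all, crops included, and the job is handed in when it is done.

Besides the shell and the picture viewer there is one more tool, called after "Call:" by a JSON object that holds its "op" and its "data", one argument or row to a line. apply_moves: Moves the arm, as the interface text tells. Shifts and turns lie within -1 to 1; 1 stands for 800 mm of shift or 180 degrees of turn. Its arguments: {"type":"object","properties":{"claw":{"type":"array","items":{"type":"number"}},"travel":{"type":"array","items":{"type":"array","items":{"type":"number"}}},"turn":{"type":"array","items":{"type":"array","items":{"type":"number"}}},"newtons":{"type":"number"}},"required":["claw","travel","turn"]}

```bash
mkdir -p pics
cat > h.py <<'E'
import numpy as np, cv2
from station import manip
def snap(n,save=None):
    s=manip.snapshot(n)
    if save: cv2.imwrite('pics/'+save,s['pixels'][:,:,::-1])
    return s
def world(s):
    K=s['intrinsics'];d=s['depth'];v,u=np.mgrid[:d.shape[0],:d.shape[1]]
    c=np.stack([(u-K[0,2])/K[0,0]*d,(v-K[1,2])/K[1,1]*d,d],-1)
    return (c-s['t'])@s['R']
E
python3 - <<'E'
from h import *
s=snap('top','top.png');np.savez('top.npz',w=world(s),d=s['depth'],p=s['pixels'])
snap('scene','scene.png')
print(manip.sense())
print(s['t'],s['R'],s['intrinsics'])
E
```

```text
{'t': 0.1, 'q': array([ 1.05548688e+00,  5.28346199e-01,  1.43375127e+00,  1.30162312e-05,
        1.18139838e+00, -1.78504646e-01]), 'qd': array([ 0.00014975, -0.00036887, -0.00360767, -0.00141982, -0.00013454,
        0.00115039]), 'tau': array([ 1.70700118e-04, -4.43308818e+01, -1.78585804e+01, -1.72799223e-04,
        3.83216902e-03, -4.29217366e-06]), 'tcp_pos': array([0.20620276, 0.58933941, 0.23045534]), 'tool_rot': array([ 1.67609932e-01,  9.85852933e-01, -8.92863803e-04, -3.29194488e-04]), 'force': array([0.00578232, 0.23325256, 0.71109356]), 'ft_torque': array([-0.0110366 , -0.06751818,  0.04921358]), 'gripper_force': 0.0, 'finger_gap': 1.0020680610127628}
[-0.0246415   0.52822389  1.09232459] [[ 7.95677304e-03 -9.99967805e-01  1.03879241e-03]
 [-9.96565092e-01 -8.01532209e-03 -8.24243453e-02]
 [ 8.24300179e-02 -3.79392441e-04 -9.96596783e-01]] [[391.34965999   0.         260.66845187]
 [  0.         391.34965999 191.58122134]
 [  0.           0.           1.        ]]
```

View pics/top.png

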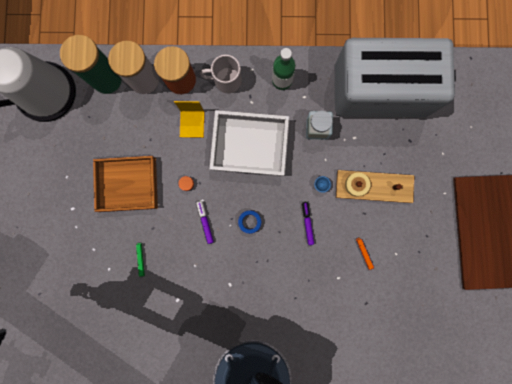

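View pics/scene.png

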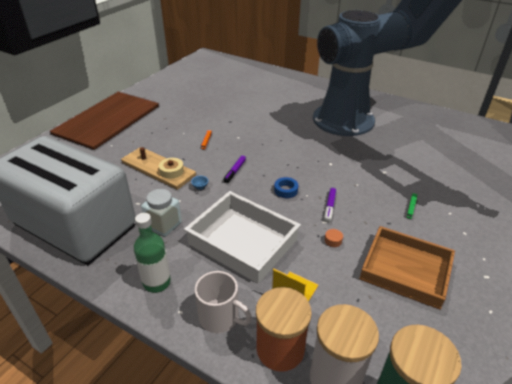

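The top view shows markers at (205,222) and (308,223), the green clip at (140,258), the orange clip at (365,253) and the tape at (250,222). The free peg is at (398,187), the bin at (250,143), the tray at (125,183), the jar at (320,123) and the bookend at (190,120). Next I measure them.

```bash
cat > m.py <<'E'
from h import *
z=np.load('top.npz');w=z['w'];hsv=cv2.cvtColor(z['p'],cv2.COLOR_RGB2HSV)
def fit(name,box,lo,hi,zr):
    u0,u1,v0,v1=box
    W=w[v0:v1,u0:u1];H=hsv[v0:v1,u0:u1].astype(int)
    m=np.all((H>=lo)&(H<=hi),-1)&(W[...,2]>zr[0])&(W[...,2]<zr[1])
    P=W[m];r=cv2.minAreaRect((P[:,:2]*1000).astype(np.float32))
    b=cv2.boxPoints(r);e=max([b[1]-b[0],b[2]-b[1]],key=np.linalg.norm)
    print(name,len(P),'c',np.round(r[0],1),'size',np.round(r[1],1),'long dir',round(np.degrees(np.arctan2(e[1],e[0]))%180,1),'z',np.round(np.percentile(P[:,2],[5,50,95])*1000,1),'mean',np.round(P[:,:2].mean(0)*1000,1))
A=([0,0,0],[180,255,255])
fit('mk left',(185,222,192,250),*A,(.008,.03))
fit('mk right',(295,322,192,252),*A,(.008,.03))
fit('orange',(345,385,230,278),*A,(.007,.03))
fit('green',(125,155,235,283),*A,(.007,.03))
fit('tape',(230,272,203,240),*A,(.012,.04))
fit('bin',(200,300,100,185),*A,(.040,.06))
fit('tray',(85,165,145,220),*A,(.028,.045))
fit('board',(330,420,160,212),*A,(.009,.02))
fit('peg',(385,412,175,200),*A,(.03,.07))
fit('roll',(335,378,165,205),*A,(.03,.07))
fit('jar',(300,342,100,145),*A,(.05,.11))
fit('bookend',(165,210,90,145),[15,100,50],[35,255,255],(.001,.12))
fit('binfloor',(222,280,123,165),*A,(-.01,.02))
E
python3 m.py
```

```text
mk left 283 c [435.2 157.8] size [123.3  56.7] long dir 16.7 z [12.5 17.7 21.2] mean [440.5 138.8]
mk right 280 c [ 440.6 -154.4] size [122.1  18.5] long dir 8.4 z [13.2 17.9 21.7] mean [ 440.2 -153.8]
orange 167 c [ 343.7 -322.7] size [123.7  23.2] long dir 29.0 z [ 9.5 16.4 20. ] mean [ 355.7 -315.4]
green 174 c [333.6 321.2] size [92.6 14. ] long dir 7.4 z [10.4 15.9 20. ] mean [333.1 320. ]
tape 253 c [444.   11.2] size [62.  63.8] long dir 135.3 z [21.2 24.4 28. ] mean [443.5  11.7]
bin 932 c [671.   34.9] size [251.3 178.2] long dir 85.4 z [45.1 51.1 54.5] mean [668.9  16.1]
tray 618 c [548.6 367.7] size [150.5 172.8] long dir 93.9 z [29.5 34.6 38.7] mean [549.4 368. ]
board 1507 c [ 547.8 -350.7] size [227.9  80.4] long dir 86.5 z [13.3 16.8 19.5] mean [ 545.9 -360.1]
peg 41 c [ 543.8 -401.8] size [15.7 13.4] long dir 86.7 z [31.3 51.6 56.4] mean [ 543.8 -400.1]
roll 450 c [ 551.8 -292.1] size [64.9 64.6] long dir 0.4 z [37.3 41.4 50.8] mean [ 550.8 -291.5]
jar 673 c [ 722.5 -196.3] size [ 81.8 113.3] long dir 116.0 z [60.  91.  97.1] mean [ 716.5 -185.1]
bookend 840 c [728.8 184.4] size [73.  81.8] long dir 179.9 z [ 1.6  5.  87.5] mean [739.4 183.7]
binfloor 2430 c [671.2  10.5] size [123.7 167.5] long dir 90.5 z [2.3 5.8 9.3] mean [670.4  10.3]
```

```bash
cat >> h.py <<'E'
def comp(w,box,zr,sat=None):
    u0,u1,v0,v1=box;W=w[v0:v1,u0:u1]
    m=((W[...,2]>zr[0])&(W[...,2]<zr[1])).astype(np.uint8)
    n,l,st,_=cv2.connectedComponentsWithStats(m)
    P=W[l==1+np.argmax(st[1:,4])];r=cv2.minAreaRect((P[:,:2]*1000).astype(np.float32))
    c=P[:,:2].mean(0);ev=np.linalg.svd(P[:,:2]-c,full_matrices=False)[2][0]
    return np.round([*r[0],*r[1],r[2]],1),'mean',np.round(c*1000,1),'dir',round(np.degrees(np.arctan2(ev[1],ev[0]))%180,1)
def pose():
    from scipy.spatial.transform import Rotation as Ro
    s=manip.sense();R=Ro.from_quat(s['tool_rot']).as_matrix()
    return s,np.array(s['tcp_pos']),np.degrees(np.arctan2(R[1,1],R[0,1]))
def plan(*wps):
    "waypoints (x,y,z mm, closing angle deg or None); prints calls"
    s,p,a=pose();p=p*1000;print('t',s['t'],'at',p.round(1),round(a,1))
    for x,y,z,b in wps:
        b=a if b is None else b
        t=np.array([x,y,z],float);da=(b-a+90)%180-90
        n=max(int(np.ceil(np.linalg.norm(t-p)/206)),int(np.ceil(abs(da)/35.5)),1)
        print('->',(x,y,z,round(b,1)))
        p0,a0=p,a
        for k in range(1,n+1):
            q=p0+(t-p0)*k/n;c=a0+da*k/n
            r=np.radians(a);d=q-p;ty=np.array([np.cos(r),np.sin(r),0]);tx=np.array([-np.sin(r),np.cos(r),0])
            L=np.linalg.norm(d)
            print('   ',np.round([d@tx/800,d@ty/800,-d[2]/800],4).tolist(),'rz',round((a-c)/180,4),'rows',int(max(np.ceil(L/41.7),np.ceil(abs(c-a)/7.16))))
            p,a=q,c
E
python3 - <<'E'
from h import *
w=np.load('top.npz')['w']
for n,b,z in [('mkL',(190,222,195,250),(.008,.03)),('mkR',(295,322,192,252),(.008,.03)),('org',(345,385,230,278),(.007,.03)),('grn',(125,155,235,283),(.007,.03)),('tape',(230,272,203,240),(.012,.04)),('bin',(200,300,100,185),(.035,.06)),('tray',(85,165,145,220),(.025,.045)),('board',(330,420,160,212),(.009,.06))]:
    print(n,*comp(w,b,z))
plan((333,320,150,97.4),(333,320,60,97.4))
E
```

```text
mkL [440.8 139.3 123.2  18.5  16.9] mean [440.7 138.5] dir 16.6
mkR [ 440.6 -154.4  122.1   18.5    8.4] mean [ 440.2 -153.8] dir 8.5
org [ 356.5 -315.6   94.3   13.6   22. ] mean [ 356.1 -315.2] dir 22.6
grn [333.6 321.2  92.6  14.    7.4] mean [333.1 320. ] dir 6.6
tape [444.   11.2  62.   63.8  45.3] mean [443.5  11.7] dir 174.2
bin [664.9  14.  208.  169.7  85.7] mean [670.4  16.4] dir 86.0
tray [548.6 367.7 150.6 172.8   3.9] mean [549.1 368.5] dir 92.6
board [ 548.  -347.6  221.7   80.4   86.5] mean [ 546.9 -345.1] dir 86.9
t 0.1 at [206.2 589.3 230.5] 70.7
-> (333, 320, 150, 97.4)
    [-0.1304, -0.1327, 0.0503] rz -0.0742 rows 4
    [-0.0963, -0.1592, 0.0503] rz -0.0742 rows 4
-> (333, 320, 60, 97.4)
    [0.0, 0.0, 0.1125] rz 0.0 rows 3
```

Call:
{"op": "apply_moves", "data": {
  "claw": [0.5,0.5,0.5,0.5,0.5],
  "travel": [
    [-0.1304,-0.1327,0.0503],
    [-0.1304,-0.1327,0.0503],
    [-0.1304,-0.1327,0.0503],
    [-0.1304,-0.1327,0.0503],
    [-0.1304,-0.1327,0.0503]
  ],
  "turn": [
    [0,0,-0.0742],
    [0,0,-0.0742],
    [0,0,-0.0742],
    [0,0,-0.0742],
    [0,0,-0.0742]
  ],
  "newtons": 40
}}

```text
t: 0.52
tcp_pos: [0.2697, 0.4494, 0.1889]
tool_rot: [0.054, 0.999, -0.004, -0.002]
force: [-0.5, 0.2, 1.1]
finger_gap: 0.751
gripper_force: 0.0
```

Call:
{"op": "apply_moves", "data": {
  "claw": [0.5,0.5,0.5,0.5,0.5],
  "travel": [
    [-0.0963,-0.1592,0.0503],
    [-0.0963,-0.1592,0.0503],
    [-0.0963,-0.1592,0.0503],
    [-0.0963,-0.1592,0.0503],
    [-0.0963,-0.1592,0.0503]
  ],
  "turn": [
    [0,0,-0.0742],
    [0,0,-0.0742],
    [0,0,-0.0742],
    [0,0,-0.0742],
    [0,0,-0.0742]
  ]
}}

```text
t: 0.93
tcp_pos: [0.3341, 0.3161, 0.1493]
tool_rot: [-0.062, 0.998, -0.002, -0.002]
force: [-0.0, -0.1, 0.8]
finger_gap: 0.752
gripper_force: 0.0
```

Run:
```python
from h import *
s=snap('wrist','w1.png');w=world(s)
print(manip.sense()['finger_gap'],manip.sense()['force'])
for col in [(35,85)]:
    h=cv2.cvtColor(s['pixels'],cv2.COLOR_RGB2HSV);m=(h[...,0]>col[0])&(h[...,0]<col[1])&(h[...,1]>120)&(w[...,2]>.008)
    P=w[m];print(len(P),cv2.minAreaRect((P[:,:2]*1000).astype(np.float32)),P.mean(0))
plan((333.4,320.6,4,97),(333,320,150,None),(525,368,150,3.9),(525,368,12,3.9))
```

```text
0.7503702700467595 [-0.46039899  0.07246217  0.22423409]
1066 ((314.5113525390625, 319.252685546875), (119.8353042602539, 12.184895515441895), 7.092235088348389) [0.32643579 0.32051508 0.01538286]
t 0.9833 at [333.9 318.4 150. ] 97.1
-> (333.4, 320.6, 4, 97)
    [0.0003, 0.0028, 0.1825] rz 0.0006 rows 4
-> (333, 320, 150, np.float64(97.0))
    [0.0006, -0.0007, -0.1825] rz 0.0 rows 4
-> (525, 368, 150, 3.9)
    [-0.0818, 0.0101, -0.0] rz -0.1609 rows 5
    [-0.0765, -0.0308, -0.0] rz -0.1609 rows 5
    [-0.052, -0.064, -0.0] rz -0.1609 rows 5
-> (525, 368, 12, 3.9)
    [0.0, 0.0, 0.1725] rz 0.0 rows 4
```

View pics/w1.png

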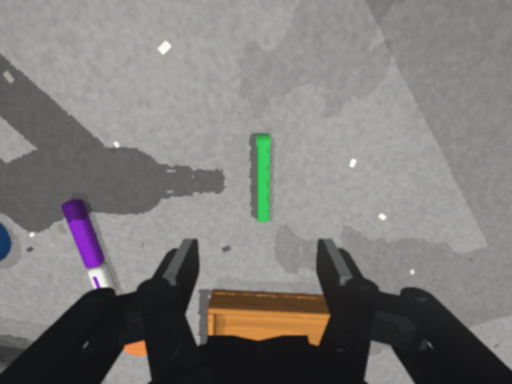

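Green clip is at (263,178), aligned between the fingers. Grasping it.

Call:
{"op": "apply_moves", "data": {
  "claw": [0.2,0.2,0.2,0.2,0.2],
  "travel": [
    [0,0.0028,0.05],
    [0,0.0028,0.1],
    [0,0.0028,0.14],
    [0,0.0028,0.165],
    [0,0.0028,0.1812]
  ],
  "turn": [
    [0,0,0],
    [0,0,0],
    [0,0,0],
    [0,0,0],
    [0,0,0]
  ]
}}

```text
t: 1.4
tcp_pos: [0.3321, 0.3239, 0.0036]
tool_rot: [-0.065, 0.998, -0.0, -0.001]
force: [-0.3, -0.1, 0.2]
finger_gap: 0.6
gripper_force: 0.0
```

Call:
{"op": "apply_moves", "data": {
  "claw": [0,-1,-1,-1,-1],
  "travel": [
    [0,0,0],
    [0,0,0],
    [0,0,0],
    [0,0,0],
    [0,0,0]
  ],
  "turn": [
    [0,0,0],
    [0,0,0],
    [0,0,0],
    [0,0,0],
    [0,0,0]
  ]
}}

```text
t: 1.82
tcp_pos: [0.3337, 0.3235, 0.0071]
tool_rot: [-0.065, 0.998, 0.001, 0.001]
force: [0.6, 0.7, 0.1]
finger_gap: 0.137
gripper_force: 41.7
```

Call:
{"op": "apply_moves", "data": {
  "claw": [-1,-1,-1,-1,-1],
  "travel": [
    [0,0,0],
    [0,0,0],
    [0,0,-0.01],
    [0,0,-0.05],
    [0,0,-0.09]
  ],
  "turn": [
    [0,0,0],
    [0,0,0],
    [0,0,0],
    [0,0,0],
    [0,0,0]
  ]
}}

```text
t: 2.23
tcp_pos: [0.3319, 0.3219, 0.078]
tool_rot: [-0.064, 0.998, -0.001, -0.002]
force: [0.6, -0.2, -0.1]
finger_gap: 0.133
gripper_force: 41.8
```

Run:
```python
from h import *
plan((525,368,110,3.9),(525,368,12,3.9))
```

```text
t 2.2333 at [331.9 321.9  78. ] 97.4
-> (525, 368, 110, 3.9)
    [-0.0823, 0.0087, -0.0133] rz -0.1602 rows 5
    [-0.0763, -0.032, -0.0133] rz -0.1602 rows 5
    [-0.0513, -0.0648, -0.0133] rz -0.1602 rows 5
-> (525, 368, 12, 3.9)
    [0.0, 0.0, 0.1225] rz 0.0 rows 3
```

Call:
{"op": "apply_moves", "data": {
  "claw": [-1,-1,-1,-1,-1],
  "travel": [
    [-0.0823,0.0087,-0.0133],
    [-0.0823,0.0087,-0.0133],
    [-0.0823,0.0087,-0.0133],
    [-0.0823,0.0087,-0.0133],
    [-0.0823,0.0087,-0.0133]
  ],
  "turn": [
    [0,0,-0.1602],
    [0,0,-0.1602],
    [0,0,-0.1602],
    [0,0,-0.1602],
    [0,0,-0.1602]
  ]
}}

```text
t: 2.65
tcp_pos: [0.3978, 0.3379, 0.0892]
tool_rot: [-0.312, 0.95, 0.0, 0.0]
force: [0.1, -0.2, -0.3]
finger_gap: 0.134
gripper_force: 41.8
```

Call:
{"op": "apply_moves", "data": {
  "claw": [-1,-1,-1,-1,-1],
  "travel": [
    [-0.0763,-0.032,-0.0133],
    [-0.0763,-0.032,-0.0133],
    [-0.0763,-0.032,-0.0133],
    [-0.0763,-0.032,-0.0133],
    [-0.0763,-0.032,-0.0133]
  ],
  "turn": [
    [0,0,-0.1602],
    [0,0,-0.1602],
    [0,0,-0.1602],
    [0,0,-0.1602],
    [0,0,-0.1602]
  ]
}}

```text
t: 3.07
tcp_pos: [0.4616, 0.3533, 0.0992]
tool_rot: [-0.537, 0.843, 0.0, -0.0]
force: [-0.2, 0.9, -0.0]
finger_gap: 0.133
gripper_force: 41.8
```

Call:
{"op": "apply_moves", "data": {
  "claw": [-1,-1,-1,-1,-1],
  "travel": [
    [-0.0513,-0.0648,-0.0133],
    [-0.0513,-0.0648,-0.0133],
    [-0.0513,-0.0648,-0.0133],
    [-0.0513,-0.0648,-0.0133],
    [-0.0513,-0.0648,-0.0133]
  ],
  "turn": [
    [0,0,-0.1602],
    [0,0,-0.1602],
    [0,0,-0.1602],
    [0,0,-0.1602],
    [0,0,-0.1602]
  ]
}}

```text
t: 3.48
tcp_pos: [0.5255, 0.3687, 0.1096]
tool_rot: [0.73, -0.684, -0.0, 0.001]
force: [0.2, 0.6, 0.4]
finger_gap: 0.136
gripper_force: 41.8
```

Run:
```python
from h import *
s=snap('wrist','w2.png')
plan((525,368,15,3.9))
```

```text
t 3.5333 at [525.2 368.7 109.5] -176.4
-> (525, 368, 15, 3.9)
    [0.0008, 0.0003, 0.1181] rz -0.0018 rows 3
```

View pics/w2.png

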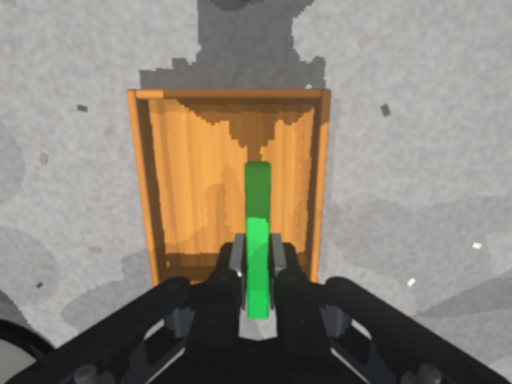

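The clip hangs along the tray, at column 258 between the walls at 150 and 318. Lowering and releasing.

Call:
{"op": "apply_moves", "data": {
  "claw": [-1,-1,-1,-1,-1],
  "travel": [
    [0.0008,0,0.05],
    [0.0008,0,0.09],
    [0.0008,0,0.11],
    [0.0008,0,0.1185],
    [0.0008,0,0.1185]
  ],
  "turn": [
    [0,0,0],
    [0,0,0],
    [0,0,0],
    [0,0,0],
    [0,0,0]
  ]
}}

```text
t: 3.95
tcp_pos: [0.5243, 0.3678, 0.0146]
tool_rot: [0.729, -0.684, -0.001, 0.002]
force: [-0.2, -0.4, 0.3]
finger_gap: 0.135
gripper_force: 42.7
```

Call:
{"op": "apply_moves", "data": {
  "claw": [-1,-0.4,-0.4,-0.4,-0.4],
  "travel": [
    [0,0,0],
    [0,0,0],
    [0,0,0],
    [0,0,0],
    [0,0,0]
  ],
  "turn": [
    [0,0,0],
    [0,0,0],
    [0,0,0],
    [0,0,0],
    [0,0,0]
  ]
}}

```text
t: 4.37
tcp_pos: [0.5263, 0.3685, 0.0154]
tool_rot: [0.731, -0.683, 0.0, -0.0]
force: [-0.1, 0.8, -0.2]
finger_gap: 0.296
gripper_force: 0.0
```

Call:
{"op": "apply_moves", "data": {
  "claw": [-0.4,-0.4,0,0.2,0.2],
  "travel": [
    [0,0,-0.02],
    [0,0,-0.06],
    [0,0,-0.11],
    [0,0,-0.15],
    [0,0,-0.15]
  ],
  "turn": [
    [0,0,0],
    [0,0,0],
    [0,0,0],
    [0,0,0],
    [0,0,0]
  ]
}}

```text
t: 4.78
tcp_pos: [0.5306, 0.3706, 0.1426]
tool_rot: [0.731, -0.683, 0.003, -0.007]
force: [1.1, 0.2, 0.6]
finger_gap: 0.603
gripper_force: 0.0
```

Run:
```python
from h import *
plan((440.7,139,100,106.6),(440.7,139,6,106.6))
```

```text
t 4.7833 at [530.6 370.6 142.6] -176.1
-> (440.7, 139, 100, 106.6)
    [0.0937, 0.0439, 0.0178] rz 0.1432 rows 4
    [0.1035, -0.0012, 0.0178] rz 0.1432 rows 4
    [0.0927, -0.0461, 0.0178] rz 0.1432 rows 4
-> (440.7, 139, 6, 106.6)
    [-0.0, 0.0, 0.1175] rz 0.0 rows 3
```

Call:
{"op": "apply_moves", "data": {
  "claw": [0.2,0.2,0.2,0.2,0.2],
  "travel": [
    [0.0937,0.0439,0.0178],
    [0.0937,0.0439,0.0178],
    [0.0937,0.0439,0.0178],
    [0.0937,0.0439,0.0178],
    [0.0937,0.0439,0.0178]
  ],
  "turn": [
    [0,0,0.1432],
    [0,0,0.1432],
    [0,0,0.1432],
    [0,0,0.1432],
    [0,0,0.1432]
  ]
}}

```text
t: 5.2
tcp_pos: [0.4958, 0.2903, 0.1206]
tool_rot: [-0.559, 0.829, 0.0, -0.0]
force: [0.2, -0.1, 0.8]
finger_gap: 0.601
gripper_force: 0.0
```

Call:
{"op": "apply_moves", "data": {
  "claw": [0.2,0.2,0.2,0.2,0.2],
  "travel": [
    [0.1035,-0.0012,0.0178],
    [0.1035,-0.0012,0.0178],
    [0.1035,-0.0012,0.0178],
    [0.1035,-0.0012,0.0178],
    [0.1035,-0.0012,0.0178]
  ],
  "turn": [
    [0,0,0.1432],
    [0,0,0.1432],
    [0,0,0.1432],
    [0,0,0.1432],
    [0,0,0.1432]
  ]
}}

```text
t: 5.62
tcp_pos: [0.4665, 0.2136, 0.1064]
tool_rot: [-0.361, 0.932, 0.0, 0.0]
force: [-0.6, 0.6, 0.2]
finger_gap: 0.602
gripper_force: 0.0
```

Call:
{"op": "apply_moves", "data": {
  "claw": [0.2,0.2,0.2,0.2,0.2],
  "travel": [
    [0.0927,-0.0461,0.0178],
    [0.0927,-0.0461,0.0178],
    [0.0927,-0.0461,0.0178],
    [0.0927,-0.0461,0.0178],
    [0.0927,-0.0461,0.0178]
  ],
  "turn": [
    [0,0,0.1432],
    [0,0,0.1432],
    [0,0,0.1432],
    [0,0,0.1432],
    [0,0,0.1432]
  ]
}}

```text
t: 6.03
tcp_pos: [0.437, 0.1365, 0.0923]
tool_rot: [-0.145, 0.989, -0.0, 0.0]
force: [-0.2, -0.6, -0.2]
finger_gap: 0.599
gripper_force: 0.0
```

Run:
```python
from h import *
s=snap('wrist','w3.png');w=world(s)
h=cv2.cvtColor(s['pixels'],cv2.COLOR_RGB2HSV);m=(h[...,0]>130)&(h[...,0]<160)&(h[...,1]>120)&(w[...,2]>.008)
P=w[m];print(len(P),cv2.minAreaRect((P[:,:2]*1000).astype(np.float32)),P.mean(0))
plan((440.7,139,6,106.6))
```

```text
2059 ((426.7684020996094, 136.07223510742188), (139.3486328125, 16.657854080200195), 16.17081642150879) [0.41799126 0.1332447  0.01675402]
t 6.0833 at [437.2 136.9  92.4] 106.8
-> (440.7, 139, 6, 106.6)
    [-0.0049, 0.0013, 0.108] rz 0.0013 rows 3
```

View pics/w3.png

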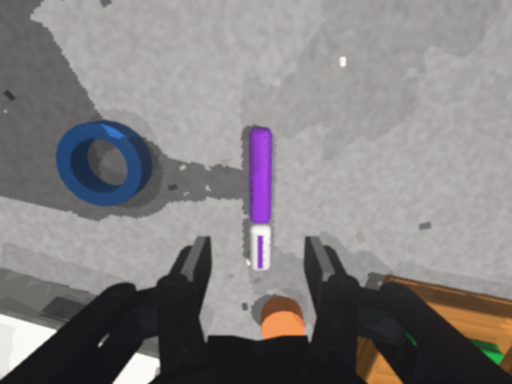

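Marker at column 260, rows 127–270, centred between the fingers. Grasping it.

Call:
{"op": "apply_moves", "data": {
  "claw": [0.2,0.2,0.2,0.2,0.2],
  "travel": [
    [-0.0049,0.0013,0.05],
    [-0.0049,0.0013,0.08],
    [-0.0049,0.0013,0.1],
    [-0.0049,0.0013,0.1085],
    [-0.0049,0.0013,0.1085]
  ],
  "turn": [
    [0,0,0],
    [0,0,0],
    [0,0,0],
    [0,0,0],
    [0,0,0]
  ]
}}

```text
t: 6.5
tcp_pos: [0.4395, 0.1394, 0.0042]
tool_rot: [-0.146, 0.989, 0.0, -0.001]
force: [0.3, 0.5, 0.5]
finger_gap: 0.599
gripper_force: 0.0
```

Call:
{"op": "apply_moves", "data": {
  "claw": [0,-1,-1,-1,-1],
  "travel": [
    [0,0,0],
    [0,0,0],
    [0,0,0],
    [0,0,0],
    [0,0,0]
  ],
  "turn": [
    [0,0,0],
    [0,0,0],
    [0,0,0],
    [0,0,0],
    [0,0,0]
  ]
}}

```text
t: 6.92
tcp_pos: [0.4406, 0.139, 0.0066]
tool_rot: [-0.145, 0.989, -0.0, 0.001]
force: [-0.2, 1.6, 6.5]
finger_gap: 0.199
gripper_force: 40.2
```

Call:
{"op": "apply_moves", "data": {
  "claw": [-1,-1,-1,-1,-1],
  "travel": [
    [0,0,-0.01],
    [0,0,-0.05],
    [0,0,-0.1],
    [0,0,-0.14],
    [0,0,-0.14]
  ],
  "turn": [
    [0,0,0],
    [0,0,0],
    [0,0,0],
    [0,0,0],
    [0,0,0]
  ]
}}

```text
t: 7.33
tcp_pos: [0.4432, 0.1392, 0.123]
tool_rot: [-0.145, 0.989, -0.0, 0.006]
force: [1.4, 0.5, 0.9]
finger_gap: 0.196
gripper_force: 39.3
```

Run:
```python
from h import *
plan((696,12,120,-4.2),(696,12,13,-4.2))
```

```text
t 7.3333 at [443.2 139.2 123. ] 106.6
-> (696, 12, 120, -4.2)
    [-0.1287, -0.1214, 0.0019] rz -0.1922 rows 5
    [-0.037, -0.173, 0.0019] rz -0.1922 rows 5
-> (696, 12, 13, -4.2)
    [0.0, 0.0, 0.1338] rz 0.0 rows 3
```

Call:
{"op": "apply_moves", "data": {
  "claw": [-1,-1,-1,-1,-1],
  "travel": [
    [-0.1287,-0.1214,0],
    [-0.1287,-0.1214,0],
    [-0.1287,-0.1214,0],
    [-0.1287,-0.1214,0],
    [-0.1287,-0.1214,0]
  ],
  "turn": [
    [0,0,-0.1922],
    [0,0,-0.1922],
    [0,0,-0.1922],
    [0,0,-0.1922],
    [0,0,-0.1922]
  ]
}}

```text
t: 7.75
tcp_pos: [0.5717, 0.0725, 0.118]
tool_rot: [-0.433, 0.901, -0.002, 0.003]
force: [0.3, 0.9, 0.5]
finger_gap: 0.2
gripper_force: 39.3
```

Call:
{"op": "apply_moves", "data": {
  "claw": [-1,-1,-1,-1,-1],
  "travel": [
    [-0.037,-0.173,0],
    [-0.037,-0.173,0],
    [-0.037,-0.173,0],
    [-0.037,-0.173,0],
    [-0.037,-0.173,0]
  ],
  "turn": [
    [0,0,-0.1922],
    [0,0,-0.1922],
    [0,0,-0.1922],
    [0,0,-0.1922],
    [0,0,-0.1922]
  ]
}}

```text
t: 8.17
tcp_pos: [0.6913, 0.0487, 0.1094]
tool_rot: [-0.612, 0.788, -0.055, -0.029]
force: [-0.7, -0.3, -1.0]
finger_gap: 0.198
gripper_force: 39.3
```

Run:
```python
from h import *
s=snap('wrist','w4.png')
plan((696,12,13,-4.2))
```

```text
t 8.2167 at [686.4  51.5 107.8] 166.0
-> (696, 12, 13, -4.2)
    [0.045, -0.0236, 0.1185] rz -0.0545 rows 3
```

View pics/w4.png

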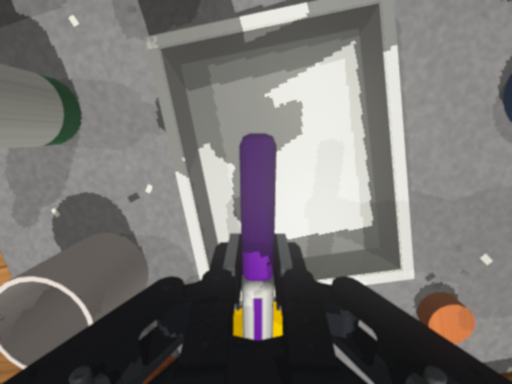

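Run:
```python
from h import *
s=manip.sense();print(s['q'].round(2),s['qd'].round(2),s['tcp_pos'],s['tool_rot'])
```

```text
[-0.03  0.75  1.36 -0.14  1.01 -2.85] [-0.01 -0.02  0.07  0.07  0.06  0.  ] [0.68641114 0.05148738 0.10776736] [-0.61348649  0.78732436 -0.05221724 -0.03206299]
```

Joint 6 reached its range limit, so the tool tilted. I'll make the planner choose the half-turn that stays in range and also level the tool.

```bash
cat >> h.py <<'E'
from scipy.spatial.transform import Rotation as Ro
def lev(a):
    c,s=np.cos(np.radians(a)),np.sin(np.radians(a))
    return Ro.from_matrix([[-s,c,0],[c,s,0],[0,0,-1]])
def plan(*wps):
    s=manip.sense();p=s['tcp_pos']*1000;R=Ro.from_quat(s['tool_rot']);q=s['q'];a=np.degrees(q[0]-q[5])
    print('t',round(s['t'],2),'at',p.round(1),'a',round(a,1),'j6',q[5].round(2),'gap',round(s['finger_gap'],3))
    for x,y,z,b in wps:
        j1=np.degrees(np.arctan2(y,x))
        b=a if b is None else min([b+k*180 for k in range(-3,4) if abs(j1-b-k*180)<150],key=lambda v:abs(v-a))
        t=np.array([x,y,z],float);n=max(int(np.ceil(np.linalg.norm(t-p)/200)),int(np.ceil(abs(b-a)/35)),1)
        print('->',(x,y,z,round(b,1)),'calls',n);p0,a0=p,a
        for k in range(1,n+1):
            tp=p0+(t-p0)*k/n;c=a0+(b-a0)*k/n;T=lev(c)
            print('   ',(R.inv().apply(tp-p)/800).round(4).tolist(),((R.inv()*T).as_rotvec()/np.pi).round(4).tolist())
            p,a,R=tp,c,T
E
python3 - <<'E'
from h import *
plan((690,14,125,-4.2),(696,12,13,-4.2))
E
```

```text
t 8.22 at [686.4  51.5 107.8] a 161.6 j6 -2.85 gap 0.196
-> (690, 14, 125, -4.2) calls 5
    [0.0093, -0.0033, -0.0031] [-0.0251, -0.0308, 0.2078]
    [0.0051, -0.0079, -0.0043] [0.0, 0.0, 0.1842]
    [-0.0, -0.0094, -0.0043] [0.0, 0.0, 0.1842]
    [-0.0052, -0.0079, -0.0043] [0.0, 0.0, 0.1842]
    [-0.0086, -0.0038, -0.0043] [0.0, 0.0, 0.1842]
-> (696, 12, 13, -4.2) calls 1
    [-0.0019, 0.0077, 0.14] [0.0, 0.0, 0.0]
```

Call:
{"op": "apply_moves", "data": {
  "claw": [-1,-1,-1,-1,-1],
  "travel": [
    [0.0093,-0.0033,-0.0031],
    [0.0093,-0.0033,-0.0031],
    [0.0093,-0.0033,-0.0031],
    [0.0093,-0.0033,-0.0031],
    [0.0093,-0.0033,-0.0031]
  ],
  "turn": [
    [-0.0251,-0.0308,0.18],
    [-0.0251,-0.0308,0.18],
    [-0.0251,-0.0308,0.18],
    [-0.0251,-0.0308,0.18],
    [-0.0251,-0.0308,0.18]
  ]
}}

```text
t: 8.63
tcp_pos: [0.6863, 0.0416, 0.1125]
tool_rot: [-0.365, 0.931, 0.002, -0.002]
force: [-0.1, 0.1, -0.2]
finger_gap: 0.198
gripper_force: 39.4
```

Call:
{"op": "apply_moves", "data": {
  "claw": [-1,-1,-1,-1,-1],
  "travel": [
    [0.0051,-0.0079,-0.0043],
    [0.0051,-0.0079,-0.0043],
    [0.0051,-0.0079,-0.0043],
    [0.0051,-0.0079,-0.0043],
    [0.0051,-0.0079,-0.0043]
  ],
  "turn": [
    [0,0,0.184],
    [0,0,0.184],
    [0,0,0.184],
    [0,0,0.184],
    [0,0,0.184]
  ]
}}

```text
t: 9.05
tcp_pos: [0.6874, 0.0344, 0.116]
tool_rot: [-0.084, 0.996, 0.001, -0.003]
force: [0.2, -0.9, -0.1]
finger_gap: 0.202
gripper_force: 39.3
```

Run:
```python
from h import *
plan((690,14,125,-4.2),(696,12,13,-4.2))
```

```text
t 9.05 at [687.4  34.4 116. ] a 99.7 j6 -1.85 gap 0.202
-> (690, 14, 125, -4.2) calls 3
    [0.0004, -0.0086, -0.0038] [0.0003, -0.0019, 0.1922]
    [-0.0046, -0.0073, -0.0038] [0.0, 0.0, 0.1924]
    [-0.0079, -0.0034, -0.0038] [0.0, 0.0, 0.1924]
-> (696, 12, 13, -4.2) calls 1
    [-0.0019, 0.0077, 0.14] [0.0, 0.0, 0.0]
```

Call:
{"op": "apply_moves", "data": {
  "claw": [-1,-1,-1,-1,-1],
  "travel": [
    [0,-0.0086,-0.0038],
    [0,-0.0086,-0.0038],
    [0,-0.0086,-0.0038],
    [0,-0.0086,-0.0038],
    [0,-0.0086,-0.0038]
  ],
  "turn": [
    [0,0,0.192],
    [0,0,0.192],
    [0,0,0.192],
    [0,0,0.192],
    [0,0,0.192]
  ]
}}

```text
t: 9.47
tcp_pos: [0.6886, 0.0277, 0.119]
tool_rot: [0.216, 0.976, 0.0, -0.003]
force: [-0.0, 0.1, -0.4]
finger_gap: 0.197
gripper_force: 39.3
```

Call:
{"op": "apply_moves", "data": {
  "claw": [-1,-1,-1,-1,-1],
  "travel": [
    [-0.0046,-0.0073,-0.0038],
    [-0.0046,-0.0073,-0.0038],
    [-0.0046,-0.0073,-0.0038],
    [-0.0046,-0.0073,-0.0038],
    [-0.0046,-0.0073,-0.0038]
  ],
  "turn": [
    [0,0,0.192],
    [0,0,0.192],
    [0,0,0.192],
    [0,0,0.192],
    [0,0,0.192]
  ]
}}

```text
t: 9.88
tcp_pos: [0.6895, 0.0209, 0.122]
tool_rot: [0.496, 0.868, -0.001, -0.003]
force: [0.0, -0.3, -0.9]
finger_gap: 0.202
gripper_force: 39.3
```

Call:
{"op": "apply_moves", "data": {
  "claw": [-1,-1,-1,-1,-1],
  "travel": [
    [-0.0079,-0.0034,-0.0038],
    [-0.0079,-0.0034,-0.0038],
    [-0.0079,-0.0034,-0.0038],
    [-0.0079,-0.0034,-0.0038],
    [-0.0079,-0.0034,-0.0038]
  ],
  "turn": [
    [0,0,0.192],
    [0,0,0.192],
    [0,0,0.192],
    [0,0,0.192],
    [0,0,0.192]
  ]
}}

```text
t: 10.3
tcp_pos: [0.6904, 0.0141, 0.125]
tool_rot: [0.732, 0.682, -0.002, -0.003]
force: [0.4, 0.1, 0.3]
finger_gap: 0.201
gripper_force: 39.3
```

Run:
```python
from h import *
snap('wrist','w5.png')
plan((696,12,13,-4.2))
```

```text
t 10.35 at [690.5  14.1 125. ] a -4.1 j6 -0.07 gap 0.194
-> (696, 12, 13, -4.2) calls 1
    [-0.0023, 0.0079, 0.14] [-0.0018, -0.0004, 0.0001]
```

View pics/w5.png

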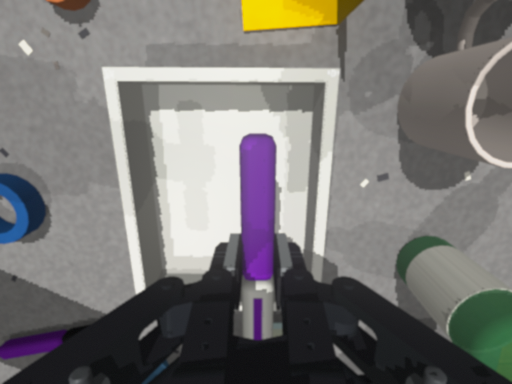

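The marker lies along the bin at column 258 on the far-x side (bin walls at 120 and 325). Lowering and releasing.

Call:
{"op": "apply_moves", "data": {
  "claw": [-1,-1,-1,-1,-1],
  "travel": [
    [-0.002,0.007,0.05],
    [-0.002,0.007,0.1],
    [-0.002,0.007,0.13],
    [-0.002,0.007,0.14],
    [-0.002,0.007,0.14]
  ],
  "turn": [
    [0,0,0],
    [0,0,0],
    [0,0,0],
    [0,0,0],
    [0,0,0]
  ]
}}

```text
t: 10.77
tcp_pos: [0.6945, 0.0125, 0.0123]
tool_rot: [0.729, 0.685, -0.003, -0.004]
force: [0.1, -0.8, -0.5]
finger_gap: 0.195
gripper_force: 40.6
```

Call:
{"op": "apply_moves", "data": {
  "claw": [-1,-0.3,-0.3,-0.3,-0.3],
  "travel": [
    [0,0,0],
    [0,0,0],
    [0,0,0],
    [0,0,0],
    [0,0,0]
  ],
  "turn": [
    [0,0,0],
    [0,0,0],
    [0,0,0],
    [0,0,0],
    [0,0,0]
  ]
}}

```text
t: 11.18
tcp_pos: [0.697, 0.0124, 0.0138]
tool_rot: [0.729, 0.684, -0.001, -0.001]
force: [0.1, -0.6, -0.1]
finger_gap: 0.348
gripper_force: 0.0
```

Call:
{"op": "apply_moves", "data": {
  "claw": [-0.3,-0.3,0,0.2,0.2],
  "travel": [
    [0,0,-0.02],
    [0,0,-0.06],
    [0,0,-0.11],
    [0,0,-0.14],
    [0,0,-0.14]
  ],
  "turn": [
    [0,0,0],
    [0,0,0],
    [0,0,0],
    [0,0,0],
    [0,0,0]
  ]
}}

```text
t: 11.6
tcp_pos: [0.7018, 0.0118, 0.1328]
tool_rot: [0.729, 0.684, 0.003, 0.004]
force: [0.1, 0.0, 0.5]
finger_gap: 0.6
gripper_force: 0.0
```

Run:
```python
from h import *
plan((440.4,-154,100,98.5),(440.4,-154,6,98.5))
```

```text
t 11.6 at [701.8  11.8 132.8] a -3.6 j6 -0.08 gap 0.6
-> (440.4, -154, 100, -81.5) calls 3
    [-0.0758, -0.1045, 0.0126] [0.0031, -0.0006, 0.1442]
    [-0.1138, -0.0606, 0.0137] [0.0, 0.0, 0.1442]
    [-0.1289, -0.0047, 0.0137] [0.0, 0.0, 0.1442]
-> (440.4, -154, 6, -81.5) calls 1
    [0.0, 0.0, 0.1175] [0.0, 0.0, 0.0]
```

Call:
{"op": "apply_moves", "data": {
  "claw": [0.2,0.2,0.2,0.2,0.2],
  "travel": [
    [-0.0758,-0.1045,0.0126],
    [-0.0758,-0.1045,0.0126],
    [-0.0758,-0.1045,0.0126],
    [-0.0758,-0.1045,0.0126],
    [-0.0758,-0.1045,0.0126]
  ],
  "turn": [
    [0,0,0.1442],
    [0,0,0.1442],
    [0,0,0.1442],
    [0,0,0.1442],
    [0,0,0.1442]
  ]
}}

```text
t: 12.02
tcp_pos: [0.6082, -0.0436, 0.1151]
tool_rot: [0.865, 0.502, -0.002, -0.002]
force: [-0.4, -0.0, -0.2]
finger_gap: 0.598
gripper_force: 0.0
```

Call:
{"op": "apply_moves", "data": {
  "claw": [0.2,0.2,0.2,0.2,0.2],
  "travel": [
    [-0.1138,-0.0606,0.0137],
    [-0.1138,-0.0606,0.0137],
    [-0.1138,-0.0606,0.0137],
    [-0.1138,-0.0606,0.0137],
    [-0.1138,-0.0606,0.0137]
  ],
  "turn": [
    [0,0,0.1442],
    [0,0,0.1442],
    [0,0,0.1442],
    [0,0,0.1442],
    [0,0,0.1442]
  ]
}}

```text
t: 12.43
tcp_pos: [0.5223, -0.0986, 0.1047]
tool_rot: [0.955, 0.296, -0.002, -0.001]
force: [0.3, 0.2, -0.1]
finger_gap: 0.598
gripper_force: 0.0
```

Call:
{"op": "apply_moves", "data": {
  "claw": [0.2,0.2,0.2,0.2,0.2],
  "travel": [
    [-0.1289,-0.0047,0.0137],
    [-0.1289,-0.0047,0.0137],
    [-0.1289,-0.0047,0.0137],
    [-0.1289,-0.0047,0.0137],
    [-0.1289,-0.0047,0.0137]
  ],
  "turn": [
    [0,0,0.1442],
    [0,0,0.1442],
    [0,0,0.1442],
    [0,0,0.1442],
    [0,0,0.1442]
  ]
}}

```text
t: 12.85
tcp_pos: [0.436, -0.154, 0.0941]
tool_rot: [0.997, 0.074, -0.001, -0.0]
force: [0.3, -0.2, -0.7]
finger_gap: 0.606
gripper_force: 0.0
```

Run:
```python
from h import *
plan((440.4,-154,6,98.5),(440,-154,120,98.5),(636,16,120,-4.2))
```

```text
t 12.85 at [ 436.  -154.    94.1] a -81.5 j6 0.84 gap 0.606
-> (440.4, -154, 6, -81.5) calls 1
    [0.0057, 0.0009, 0.1101] [-0.0003, 0.0008, 0.0002]
-> (440, -154, 120, -81.5) calls 1
    [-0.0005, -0.0001, -0.1425] [0.0, 0.0, 0.0]
-> (636, 16, 120, -4.2) calls 3
    [0.0912, -0.058, 0.0] [0.0, 0.0, -0.1431]
    [0.1074, -0.0126, 0.0] [0.0, 0.0, -0.1431]
    [0.1022, 0.0354, 0.0] [0.0, 0.0, -0.1431]
```

Call:
{"op": "apply_moves", "data": {
  "claw": [0.2,0.2,0.2,0.2,0.2],
  "travel": [
    [0.0057,0.001,0.05],
    [0.0057,0.001,0.08],
    [0.0057,0.001,0.1],
    [0.0057,0.001,0.11],
    [0.0057,0.001,0.11]
  ],
  "turn": [
    [0,0,0],
    [0,0,0],
    [0,0,0],
    [0,0,0],
    [0,0,0]
  ]
}}

```text
t: 13.27
tcp_pos: [0.4405, -0.1528, 0.0045]
tool_rot: [0.997, 0.076, -0.002, -0.001]
force: [0.0, 0.3, 0.3]
finger_gap: 0.599
gripper_force: 0.0
```

Call:
{"op": "apply_moves", "data": {
  "claw": [0,-1,-1,-1,-1],
  "travel": [
    [0,0,0],
    [0,0,0],
    [0,0,0],
    [0,0,0],
    [0,0,0]
  ],
  "turn": [
    [0,0,0],
    [0,0,0],
    [0,0,0],
    [0,0,0],
    [0,0,0]
  ]
}}

```text
t: 13.68
tcp_pos: [0.4407, -0.1537, 0.0072]
tool_rot: [0.997, 0.074, -0.001, 0.0]
force: [1.7, 2.1, 6.0]
finger_gap: 0.197
gripper_force: 40.4
```

Call:
{"op": "apply_moves", "data": {
  "claw": [-1,-1,-1,-1,-1],
  "travel": [
    [0,0,-0.01],
    [0,0,-0.05],
    [0,0,-0.1],
    [0,0,-0.14],
    [0,0,-0.14]
  ],
  "turn": [
    [0,0,0],
    [0,0,0],
    [0,0,0],
    [0,0,0],
    [0,0,0]
  ]
}}

```text
t: 14.1
tcp_pos: [0.4431, -0.1552, 0.1236]
tool_rot: [0.997, 0.074, 0.003, 0.003]
force: [0.0, 0.4, -0.6]
finger_gap: 0.198
gripper_force: 39.6
```

Call:
{"op": "apply_moves", "data": {
  "claw": [-1,-1,-1,-1,-1],
  "travel": [
    [0.0912,-0.058,0],
    [0.0912,-0.058,0],
    [0.0912,-0.058,0],
    [0.0912,-0.058,0],
    [0.0912,-0.058,0]
  ],
  "turn": [
    [0,0,-0.1431],
    [0,0,-0.1431],
    [0,0,-0.1431],
    [0,0,-0.1431],
    [0,0,-0.1431]
  ]
}}

```text
t: 14.52
tcp_pos: [0.5054, -0.0959, 0.1178]
tool_rot: [0.955, 0.296, -0.002, -0.001]
force: [-0.3, -0.2, -0.8]
finger_gap: 0.198
gripper_force: 39.6
```

Run:
```python
from h import *
plan((636,16,120,-4.2))
```

```text
t 14.52 at [505.4 -95.9 117.8] a -55.6 j6 0.57 gap 0.198
-> (636, 16, 120, -4.2) calls 2
    [0.1068, -0.0116, -0.0016] [-0.0012, 0.0007, -0.1426]
    [0.1013, 0.0358, -0.0014] [0.0, 0.0, -0.1429]
```

Call:
{"op": "apply_moves", "data": {
  "claw": [-1,-1,-1,-1,-1],
  "travel": [
    [0.1068,-0.0116,-0.001],
    [0.1068,-0.0116,-0.001],
    [0.1068,-0.0116,-0.001],
    [0.1068,-0.0116,-0.001],
    [0.1068,-0.0116,-0.001]
  ],
  "turn": [
    [0,0,-0.1426],
    [0,0,-0.1426],
    [0,0,-0.1426],
    [0,0,-0.1426],
    [0,0,-0.1426]
  ]
}}

```text
t: 14.93
tcp_pos: [0.5705, -0.0407, 0.1181]
tool_rot: [0.866, 0.499, -0.002, -0.002]
force: [-0.8, 0.3, -0.4]
finger_gap: 0.198
gripper_force: 39.6
```

Call:
{"op": "apply_moves", "data": {
  "claw": [-1,-1,-1,-1,-1],
  "travel": [
    [0.1013,0.0358,-0.001],
    [0.1013,0.0358,-0.001],
    [0.1013,0.0358,-0.001],
    [0.1013,0.0358,-0.001],
    [0.1013,0.0358,-0.001]
  ],
  "turn": [
    [0,0,-0.143],
    [0,0,-0.143],
    [0,0,-0.143],
    [0,0,-0.143],
    [0,0,-0.143]
  ]
}}

```text
t: 15.35
tcp_pos: [0.6358, 0.0147, 0.1186]
tool_rot: [0.734, 0.679, -0.002, -0.002]
force: [-0.4, -0.3, -0.6]
finger_gap: 0.197
gripper_force: 39.6
```

Run:
```python
from h import *
plan((636,16,13,-4.2))
```

```text
t 15.35 at [635.8  14.7 118.6] a -4.5 j6 -0.07 gap 0.197
-> (636, 16, 13, -4.2) calls 1
    [0.0016, 0.0008, 0.132] [-0.0016, -0.0002, -0.0015]
```

Call:
{"op": "apply_moves", "data": {
  "claw": [-1,-1,-1,-1,-1],
  "travel": [
    [0,0,0.05],
    [0,0,0.1],
    [0,0,0.12],
    [0,0,0.132],
    [0,0,0.132]
  ],
  "turn": [
    [0,0,0],
    [0,0,0],
    [0,0,0],
    [0,0,0],
    [0,0,0]
  ]
}}

```text
t: 15.77
tcp_pos: [0.6338, 0.0141, 0.0123]
tool_rot: [0.735, 0.678, -0.003, -0.003]
force: [0.1, -0.4, -0.3]
finger_gap: 0.197
gripper_force: 41.9
```

Call:
{"op": "apply_moves", "data": {
  "claw": [-1,-0.3,-0.3,-0.3,-0.3],
  "travel": [
    [0,0,0],
    [0,0,0],
    [0,0,0],
    [0,0,0],
    [0,0,0]
  ],
  "turn": [
    [0,0,0],
    [0,0,0],
    [0,0,0],
    [0,0,0],
    [0,0,0]
  ]
}}

```text
t: 16.18
tcp_pos: [0.6364, 0.0147, 0.0142]
tool_rot: [0.734, 0.68, -0.001, -0.001]
force: [0.2, 0.7, 0.8]
finger_gap: 0.352
gripper_force: 0.0
```

Call:
{"op": "apply_moves", "data": {
  "claw": [-0.3,-0.3,0,1,1],
  "travel": [
    [0,0,-0.02],
    [0,0,-0.06],
    [0,0,-0.11],
    [0,0,-0.14],
    [0,0,-0.14]
  ],
  "turn": [
    [0,0,0],
    [0,0,0],
    [0,0,0],
    [0,0,0],
    [0,0,0]
  ]
}}

```text
t: 16.6
tcp_pos: [0.6407, 0.0142, 0.1322]
tool_rot: [0.733, 0.68, 0.003, 0.003]
force: [0.6, -0.6, -0.2]
finger_gap: 0.765
gripper_force: 0.0
```

Run:
```python
from h import *
plan((443.7,11.5,110,-4.2))
```

```text
t 16.6 at [640.7  14.2 132.2] a -4.3 j6 -0.08 gap 0.765
-> (443.7, 11.5, 110, -4.2) calls 1
    [-0.0221, -0.2455, 0.0255] [0.0029, 0.0001, -0.0009]
```

Call:
{"op": "apply_moves", "data": {
  "claw": [1,1,1,1,1],
  "travel": [
    [-0.0221,-0.2455,0.0255],
    [-0.0221,-0.2455,0.0255],
    [-0.0221,-0.2455,0.0255],
    [-0.0221,-0.2455,0.0255],
    [-0.0221,-0.2455,0.0255]
  ],
  "turn": [
    [0,0,0],
    [0,0,0],
    [0,0,0],
    [0,0,0],
    [0,0,0]
  ]
}}

```text
t: 17.02
tcp_pos: [0.4344, 0.0128, 0.1055]
tool_rot: [0.733, 0.68, -0.002, -0.003]
force: [-0.2, -0.4, -0.4]
finger_gap: 1.001
gripper_force: 0.0
```

Call:
{"op": "apply_moves", "data": {
  "claw": [1,1],
  "travel": [
    [0,0,0],
    [0,0,0]
  ],
  "turn": [
    [0,0,0],
    [0,0,0]
  ]
}}

```text
t: 17.18
tcp_pos: [0.4366, 0.0124, 0.1057]
tool_rot: [0.734, 0.68, -0.002, -0.003]
force: [1.1, 0.2, -0.5]
finger_gap: 0.999
gripper_force: 0.0
```

Run:
```python
from h import *
s=snap('wrist','w6.png');w=world(s)
h=cv2.cvtColor(s['pixels'],cv2.COLOR_RGB2HSV);m=(h[...,0]>100)&(h[...,0]<125)&(h[...,1]>120)&(w[...,2]>.018)&(w[...,2]<.03)&(abs(w[...,1])<.08)&(abs(w[...,0]-.44)<.06)
P=w[m];print(len(P),cv2.minEnclosingCircle((P[:,:2]*1000).astype(np.float32)),P.mean(0),np.percentile(P,[1,99],axis=0))
plan((443.7,11.5,2,-4.2))
```

```text
2605 ((441.39306640625, 12.147748947143555), 32.52596664428711) [0.44130486 0.01388578 0.02233371] [[ 0.41094797 -0.01829718  0.01878707]
 [ 0.47138967  0.04356783  0.02394758]]
t 17.23 at [439.5  11.8 106. ] a -4.4 j6 -0.15 gap 1.003
-> (443.7, 11.5, 2, -4.2) calls 1
    [-0.0001, 0.0056, 0.13] [-0.0008, -0.0002, -0.001]
```

View pics/w6.png

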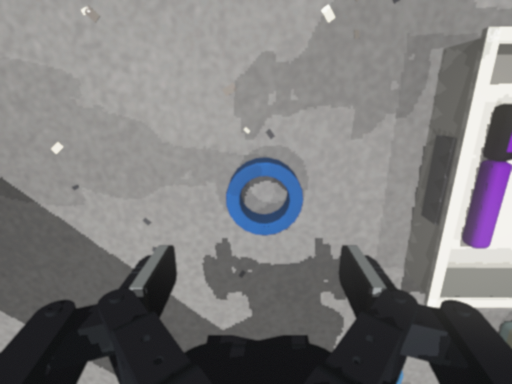

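Tape centred at (264,196), clear of both fingers. The black-capped marker is visible in the bin at right.

Call:
{"op": "apply_moves", "data": {
  "claw": [1,1,1,1,1],
  "travel": [
    [0,0.004,0.05],
    [0,0.004,0.09],
    [0,0.004,0.115],
    [0,0.004,0.129],
    [0,0.004,0.129]
  ],
  "turn": [
    [0,0,0],
    [0,0,0],
    [0,0,0],
    [0,0,0],
    [0,0,0]
  ]
}}

```text
t: 17.65
tcp_pos: [0.4433, 0.0116, 0.0002]
tool_rot: [0.733, 0.68, -0.001, -0.002]
force: [0.0, -0.1, -0.3]
finger_gap: 0.999
gripper_force: 0.0
```

Call:
{"op": "apply_moves", "data": {
  "claw": [1,-1,-1,-1,-1],
  "travel": [
    [0,0,0],
    [0,0,0],
    [0,0,0],
    [0,0,0],
    [0,0,0]
  ],
  "turn": [
    [0,0,0],
    [0,0,0],
    [0,0,0],
    [0,0,0],
    [0,0,0]
  ],
  "newtons": 40
}}

```text
t: 18.07
tcp_pos: [0.4433, 0.0116, 0.0039]
tool_rot: [0.733, 0.68, 0.0, -0.0]
force: [0.9, 0.0, 6.9]
finger_gap: 0.752
gripper_force: 43.9
```

Call:
{"op": "apply_moves", "data": {
  "claw": [-1,-1,-1,-1,-1],
  "travel": [
    [0,0,-0.01],
    [0,0,-0.05],
    [0,0,-0.1],
    [0,0,-0.14],
    [0,0,-0.14]
  ],
  "turn": [
    [0,0,0],
    [0,0,0],
    [0,0,0],
    [0,0,0],
    [0,0,0]
  ]
}}

```text
t: 18.48
tcp_pos: [0.4455, 0.0112, 0.1201]
tool_rot: [0.733, 0.68, 0.002, 0.003]
force: [0.1, -0.7, 0.1]
finger_gap: 0.748
gripper_force: 44.7
```

Run:
```python
from h import *
plan((530,-350,120,-4))
```

```text
t 18.48 at [445.5  11.2 120.1] a -4.3 j6 -0.15 gap 0.748
-> (530, -350, 120, -4) calls 2
    [-0.2211, 0.0697, 0.0008] [0.0024, 0.0004, -0.0009]
    [-0.2213, 0.0691, 0.0] [0.0, 0.0, -0.0009]
```

Call:
{"op": "apply_moves", "data": {
  "claw": [-1,-1,-1,-1,-1],
  "travel": [
    [-0.2211,0.0697,0],
    [-0.2211,0.0697,0],
    [-0.2211,0.0697,0],
    [-0.2211,0.0697,0],
    [-0.2211,0.0697,0]
  ],
  "turn": [
    [0,0,0],
    [0,0,0],
    [0,0,0],
    [0,0,0],
    [0,0,0]
  ]
}}

```text
t: 18.9
tcp_pos: [0.4867, -0.1742, 0.1149]
tool_rot: [0.734, 0.679, -0.001, 0.001]
force: [0.6, 0.1, -0.9]
finger_gap: 0.754
gripper_force: 44.7
```

Call:
{"op": "apply_moves", "data": {
  "claw": [-1,-1,-1,-1,-1],
  "travel": [
    [-0.2213,0.0691,0],
    [-0.2213,0.0691,0],
    [-0.2213,0.0691,0],
    [-0.2213,0.0691,0],
    [-0.2213,0.0691,0]
  ],
  "turn": [
    [0,0,0],
    [0,0,0],
    [0,0,0],
    [0,0,0],
    [0,0,0]
  ]
}}

```text
t: 19.32
tcp_pos: [0.5273, -0.3557, 0.1144]
tool_rot: [0.734, 0.679, -0.001, 0.001]
force: [0.3, 0.3, -0.2]
finger_gap: 0.751
gripper_force: 44.7
```

Run:
```python
from h import *
plan((544.5,-402,120,-4))
```

```text
t 19.32 at [ 527.3 -355.7  114.4] a -4.6 j6 -0.69 gap 0.751
-> (544.5, -402, 120, -4) calls 1
    [-0.0561, 0.026, -0.0068] [-0.0, 0.0012, -0.0028]
```

Call:
{"op": "apply_moves", "data": {
  "claw": [-1,-1,-1,-1,-1],
  "travel": [
    [-0.0561,0.026,0],
    [-0.0561,0.026,0],
    [-0.0561,0.026,0],
    [-0.0561,0.026,0],
    [-0.0561,0.026,0]
  ],
  "turn": [
    [0,0,0],
    [0,0,0],
    [0,0,0],
    [0,0,0],
    [0,0,0]
  ]
}}

```text
t: 19.73
tcp_pos: [0.5424, -0.3937, 0.1133]
tool_rot: [0.733, 0.68, -0.001, -0.003]
force: [-0.1, -0.2, -0.8]
finger_gap: 0.749
gripper_force: 44.7
```

Run:
```python
from h import *
s=snap('wrist','w7.png')
plan((544.5,-402,20,-4))
```

```text
t 19.78 at [ 542.6 -393.6  113.5] a -4.4 j6 -0.72 gap 0.748
-> (544.5, -402, 20, -4) calls 1
    [-0.0106, 0.0038, 0.1168] [-0.0019, -0.0009, -0.0016]
```

View pics/w7.png

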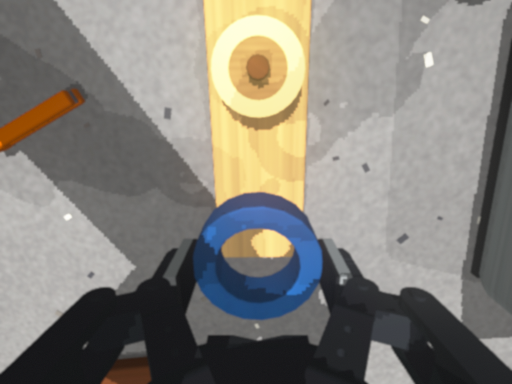

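The tape is held flat at (258,255) with the beige roll at (257,65). The y position is still about 8 mm short, so I'll correct it and go down in stages.

Call:
{"op": "apply_moves", "data": {
  "claw": [-1,-1,-1,-1,-1],
  "travel": [
    [-0.0106,0.0038,0.02],
    [-0.0106,0.0038,0.04],
    [-0.0106,0.0038,0.045],
    [-0.0106,0.0038,0.045],
    [-0.0106,0.0038,0.045]
  ],
  "turn": [
    [0,0,0],
    [0,0,0],
    [0,0,0],
    [0,0,0],
    [0,0,0]
  ]
}}

```text
t: 20.2
tcp_pos: [0.5457, -0.4033, 0.078]
tool_rot: [0.733, 0.68, -0.001, -0.002]
force: [0.6, -0.0, -1.0]
finger_gap: 0.751
gripper_force: 44.7
```

Run:
```python
from h import *
s=snap('top');w=world(s);W=w[170:205,380:420]
plan((544.5,-402,20,-4))
```

```text
t 20.25 at [ 546.1 -404.    78.6] a -4.4 j6 -0.72 gap 0.748
-> (544.5, -402, 20, -4) calls 1
    [0.0023, -0.0019, 0.0733] [-0.0011, -0.0001, -0.0017]
```

Call:
{"op": "apply_moves", "data": {
  "claw": [-1,-1,-1,-1,-1],
  "travel": [
    [0.002,-0.0019,0.02],
    [0.002,-0.0019,0.04],
    [0.002,-0.0019,0.06],
    [0.002,-0.0019,0.072],
    [0.002,-0.0019,0.072]
  ],
  "turn": [
    [0,0,0],
    [0,0,0],
    [0,0,0],
    [0,0,0],
    [0,0,0]
  ]
}}

```text
t: 20.67
tcp_pos: [0.5442, -0.4026, 0.02]
tool_rot: [0.733, 0.68, -0.001, -0.002]
force: [-0.6, 0.0, -0.8]
finger_gap: 0.748
gripper_force: 44.2
```

Call:
{"op": "apply_moves", "data": {
  "claw": [-1,1,1,1,1],
  "travel": [
    [0,0,0],
    [0,0,0],
    [0,0,0],
    [0,0,0],
    [0,0,0]
  ],
  "turn": [
    [0,0,0],
    [0,0,0],
    [0,0,0],
    [0,0,0],
    [0,0,0]
  ]
}}

```text
t: 21.08
tcp_pos: [0.5444, -0.403, 0.0209]
tool_rot: [0.733, 0.68, -0.001, -0.001]
force: [-0.5, 0.4, -0.1]
finger_gap: 0.998
gripper_force: 0.0
```

Call:
{"op": "apply_moves", "data": {
  "claw": [1,1,1,0.2,0.2],
  "travel": [
    [0,0,-0.02],
    [0,0,-0.06],
    [0,0,-0.1],
    [0,0,-0.13],
    [0,0,-0.13]
  ],
  "turn": [
    [0,0,0],
    [0,0,0],
    [0,0,0],
    [0,0,0],
    [0,0,0]
  ]
}}

```text
t: 21.5
tcp_pos: [0.5476, -0.4058, 0.1309]
tool_rot: [0.733, 0.68, -0.001, 0.005]
force: [0.1, -0.2, 0.7]
finger_gap: 0.746
gripper_force: 0.0
```

Run:
```python
from h import *
plan((356.3,-315.4,110,112.3))
```

```text
t 21.5 at [ 547.6 -405.8  130.9] a -4.4 j6 -0.72 gap 0.746
-> (356.3, -315.4, 110, -67.7) calls 2
    [0.0474, -0.1236, 0.012] [0.0023, 0.0018, 0.1762]
    [-0.0247, -0.1299, 0.0131] [0.0, 0.0, 0.1758]
```

Call:
{"op": "apply_moves", "data": {
  "claw": [0.2,0.2,0.2,0.2,0.2],
  "travel": [
    [0.0474,-0.1236,0.012],
    [0.0474,-0.1236,0.012],
    [0.0474,-0.1236,0.012],
    [0.0474,-0.1236,0.012],
    [0.0474,-0.1236,0.012]
  ],
  "turn": [
    [0,0,0.1762],
    [0,0,0.1762],
    [0,0,0.1762],
    [0,0,0.1762],
    [0,0,0.1762]
  ]
}}

```text
t: 21.92
tcp_pos: [0.4467, -0.356, 0.1145]
tool_rot: [0.893, 0.451, -0.002, -0.003]
force: [0.1, -0.8, 0.8]
finger_gap: 0.6
gripper_force: 0.0
```

Call:
{"op": "apply_moves", "data": {
  "claw": [0.2,0.2,0.2,0.2,0.2],
  "travel": [
    [-0.0247,-0.1299,0.0131],
    [-0.0247,-0.1299,0.0131],
    [-0.0247,-0.1299,0.0131],
    [-0.0247,-0.1299,0.0131],
    [-0.0247,-0.1299,0.0131]
  ],
  "turn": [
    [0,0,0.1758],
    [0,0,0.1758],
    [0,0,0.1758],
    [0,0,0.1758],
    [0,0,0.1758]
  ]
}}

```text
t: 22.33
tcp_pos: [0.3512, -0.3106, 0.1046]
tool_rot: [0.982, 0.19, -0.002, -0.002]
force: [0.4, 0.0, -0.1]
finger_gap: 0.599
gripper_force: 0.0
```

Run:
```python
from h import *
s=snap('top','t2.png');w=world(s)
print(comp(w,(230,300,110,175),(.012,.035)),comp(w,(380,420,168,208),(.033,.048)))
plan((356.3,-315.4,6,112.3))
```

```text
(array([698. ,  10.5, 118.5,  19.7,  87.2]), 'mean', array([697. ,  11.7]), 'dir', np.float64(86.6)) (array([ 5.457e+02, -4.021e+02,  6.240e+01,  6.500e+01,  2.000e-01]), 'mean', array([ 545.7, -401.9]), 'dir', np.float64(101.9))
t 22.38 at [ 352.2 -311.7  104.8] a -68.2 j6 0.23 gap 0.6
-> (356.3, -315.4, 6, -67.7) calls 1
    [0.0035, 0.0067, 0.1234] [-0.0011, 0.001, -0.0018]
```

View pics/t2.png

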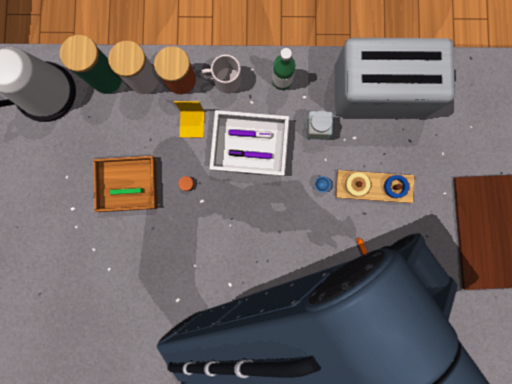

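Both markers lie in the bin at (250,133) and (250,154), the tape is on the peg at (397,186) and the green clip is in the tray at (126,190). Next, the orange clip.

Call:
{"op": "apply_moves", "data": {
  "claw": [0.2,0.2,0.2,0.2,0.2],
  "travel": [
    [0.0035,0.005,0.05],
    [0.0035,0.005,0.09],
    [0.0035,0.005,0.11],
    [0.0035,0.005,0.122],
    [0.0035,0.005,0.122]
  ],
  "turn": [
    [0,0,0],
    [0,0,0],
    [0,0,0],
    [0,0,0],
    [0,0,0]
  ]
}}

```text
t: 22.8
tcp_pos: [0.3563, -0.3141, 0.0055]
tool_rot: [0.981, 0.194, -0.002, -0.003]
force: [-0.4, -0.3, 0.7]
finger_gap: 0.598
gripper_force: 0.0
```

Call:
{"op": "apply_moves", "data": {
  "claw": [0,-1,-1,-1,-1],
  "travel": [
    [0,0,0],
    [0,0,0],
    [0,0,0],
    [0,0,0],
    [0,0,0]
  ],
  "turn": [
    [0,0,0],
    [0,0,0],
    [0,0,0],
    [0,0,0],
    [0,0,0]
  ]
}}

```text
t: 23.22
tcp_pos: [0.3575, -0.3156, 0.0086]
tool_rot: [0.981, 0.193, -0.001, 0.0]
force: [0.5, 0.1, 5.9]
finger_gap: 0.135
gripper_force: 41.3
```

Call:
{"op": "apply_moves", "data": {
  "claw": [-1,-1,-1,-1,-1],
  "travel": [
    [0,0,-0.01],
    [0,0,-0.05],
    [0,0,-0.1],
    [0,0,-0.14],
    [0,0,-0.14]
  ],
  "turn": [
    [0,0,0],
    [0,0,0],
    [0,0,0],
    [0,0,0],
    [0,0,0]
  ]
}}

```text
t: 23.63
tcp_pos: [0.3596, -0.3178, 0.1251]
tool_rot: [0.981, 0.193, 0.001, 0.005]
force: [0.3, 0.1, 0.1]
finger_gap: 0.135
gripper_force: 40.5
```

Run:
```python
from h import *
plan((460,-60,120,-40),(540,250,120,-10),(577,369,115,3.9))
```

```text
t 23.63 at [ 359.6 -317.8  125.1] a -67.8 j6 0.23 gap 0.135
-> (460, -60, 120, -40) calls 2
    [0.1193, -0.1253, 0.002] [0.003, 0.0005, -0.0765]
    [0.1456, -0.0933, 0.0032] [0.0, 0.0, -0.0773]
-> (540, 250, 120, -10) calls 2
    [0.1806, -0.0862, 0.0] [0.0, 0.0, -0.0833]
    [0.1967, -0.0366, 0.0] [0.0, 0.0, -0.0833]
-> (577, 369, 115, 3.9) calls 1
    [0.1545, 0.0197, 0.0062] [0.0, 0.0, -0.0772]
```

Call:
{"op": "apply_moves", "data": {
  "claw": [-1,-1,-1,-1,-1],
  "travel": [
    [0.1193,-0.1253,0],
    [0.1193,-0.1253,0],
    [0.1193,-0.1253,0],
    [0.1193,-0.1253,0],
    [0.1193,-0.1253,0]
  ],
  "turn": [
    [0,0,-0.0765],
    [0,0,-0.0765],
    [0,0,-0.0765],
    [0,0,-0.0765],
    [0,0,-0.0765]
  ]
}}

```text
t: 24.05
tcp_pos: [0.4072, -0.1823, 0.1194]
tool_rot: [0.95, 0.312, -0.002, -0.002]
force: [0.5, -0.8, -1.1]
finger_gap: 0.133
gripper_force: 40.5
```

Call:
{"op": "apply_moves", "data": {
  "claw": [-1,-1,-1,-1,-1],
  "travel": [
    [0.1456,-0.0933,0],
    [0.1456,-0.0933,0],
    [0.1456,-0.0933,0],
    [0.1456,-0.0933,0],
    [0.1456,-0.0933,0]
  ],
  "turn": [
    [0,0,-0.0773],
    [0,0,-0.0773],
    [0,0,-0.0773],
    [0,0,-0.0773],
    [0,0,-0.0773]
  ]
}}

```text
t: 24.47
tcp_pos: [0.4585, -0.0553, 0.1193]
tool_rot: [0.906, 0.424, -0.001, -0.001]
force: [0.5, 0.7, -0.7]
finger_gap: 0.132
gripper_force: 40.5
```

Call:
{"op": "apply_moves", "data": {
  "claw": [-1,-1,-1,-1,-1],
  "travel": [
    [0.1806,-0.0862,0],
    [0.1806,-0.0862,0],
    [0.1806,-0.0862,0],
    [0.1806,-0.0862,0],
    [0.1806,-0.0862,0]
  ],
  "turn": [
    [0,0,-0.0833],
    [0,0,-0.0833],
    [0,0,-0.0833],
    [0,0,-0.0833],
    [0,0,-0.0833]
  ]
}}

```text
t: 24.88
tcp_pos: [0.5, 0.101, 0.1195]
tool_rot: [0.842, 0.539, 0.0, -0.001]
force: [-0.1, 0.1, 0.1]
finger_gap: 0.134
gripper_force: 40.5
```

Call:
{"op": "apply_moves", "data": {
  "claw": [-1,-1,-1,-1,-1],
  "travel": [
    [0.1967,-0.0366,0],
    [0.1967,-0.0366,0],
    [0.1967,-0.0366,0],
    [0.1967,-0.0366,0],
    [0.1967,-0.0366,0]
  ],
  "turn": [
    [0,0,-0.0833],
    [0,0,-0.0833],
    [0,0,-0.0833],
    [0,0,-0.0833],
    [0,0,-0.0833]
  ]
}}

```text
t: 25.3
tcp_pos: [0.5413, 0.2563, 0.1196]
tool_rot: [0.765, 0.644, 0.002, -0.001]
force: [0.3, -0.2, 0.4]
finger_gap: 0.134
gripper_force: 40.5
```

Run:
```python
from h import *
plan((577,369,115,3.9))
```

```text
t 25.3 at [541.3 256.3 119.6] a -9.7 j6 0.42 gap 0.134
-> (577, 369, 115, 3.9) calls 1
    [0.1464, 0.0198, 0.0063] [0.0005, -0.0012, -0.0765]
```

Call:
{"op": "apply_moves", "data": {
  "claw": [-1,-1,-1,-1,-1],
  "travel": [
    [0.1464,0.0198,0.006],
    [0.1464,0.0198,0.006],
    [0.1464,0.0198,0.006],
    [0.1464,0.0198,0.006],
    [0.1464,0.0198,0.006]
  ],
  "turn": [
    [0,0,-0.0765],
    [0,0,-0.0765],
    [0,0,-0.0765],
    [0,0,-0.0765],
    [0,0,-0.0765]
  ]
}}

```text
t: 25.72
tcp_pos: [0.575, 0.3644, 0.1136]
tool_rot: [0.684, 0.73, -0.001, -0.001]
force: [-0.2, 0.5, 0.1]
finger_gap: 0.138
gripper_force: 40.5
```

Run:
```python
from h import *
plan((577,369,16,3.9))
```

```text
t 25.72 at [575.  364.4 113.6] a 3.8 j6 0.33 gap 0.138
-> (577, 369, 16, 3.9) calls 1
    [0.0056, 0.0033, 0.122] [-0.0012, -0.0001, -0.0008]
```

Call:
{"op": "apply_moves", "data": {
  "claw": [-1,-1,-1,-1,-1],
  "travel": [
    [0.003,0.002,0.05],
    [0.003,0.002,0.09],
    [0.003,0.002,0.11],
    [0.003,0.002,0.121],
    [0.003,0.002,0.121]
  ],
  "turn": [
    [0,0,0],
    [0,0,0],
    [0,0,0],
    [0,0,0],
    [0,0,0]
  ]
}}

```text
t: 26.13
tcp_pos: [0.5743, 0.3643, 0.0159]
tool_rot: [0.685, 0.729, -0.003, -0.002]
force: [0.3, -0.2, 1.5]
finger_gap: 0.133
gripper_force: 43.3
```

Call:
{"op": "apply_moves", "data": {
  "claw": [-1,-0.4,-0.4,-0.4,-0.4],
  "travel": [
    [0,0,0],
    [0,0,0],
    [0,0,0],
    [0,0,0],
    [0,0,0]
  ],
  "turn": [
    [0,0,0],
    [0,0,0],
    [0,0,0],
    [0,0,0],
    [0,0,0]
  ]
}}

```text
t: 26.55
tcp_pos: [0.5754, 0.3679, 0.0183]
tool_rot: [0.684, 0.73, -0.0, -0.001]
force: [0.1, 1.0, 0.6]
finger_gap: 0.301
gripper_force: 0.0
```

Call:
{"op": "apply_moves", "data": {
  "claw": [-0.4,-0.4,-0.4,-0.4,-0.4],
  "travel": [
    [0,0,-0.02],
    [0,0,-0.06],
    [0,0,-0.11],
    [0,0,-0.15],
    [0,0,-0.15]
  ],
  "turn": [
    [0,0,0],
    [0,0,0],
    [0,0,0],
    [0,0,0],
    [0,0,0]
  ]
}}

```text
t: 26.97
tcp_pos: [0.5802, 0.3702, 0.1462]
tool_rot: [0.683, 0.73, 0.006, 0.001]
force: [1.5, 0.3, 1.6]
finger_gap: 0.3
gripper_force: 0.0
```

Call:
{"op": "apply_moves", "data": {
  "claw": [0,0,0,0,0],
  "travel": [
    [0,-0.2,-0.05],
    [0,-0.2,-0.05],
    [0,-0.2,-0.05],
    [0,-0.2,-0.05],
    [0,-0.2,-0.05]
  ],
  "turn": [
    [0,0,0],
    [0,0,0],
    [0,0,0],
    [0,0,0],
    [0,0,0]
  ]
}}

```text
t: 27.38
tcp_pos: [0.4069, 0.3558, 0.1789]
tool_rot: [0.682, 0.731, -0.005, -0.004]
force: [-0.6, -1.1, -0.5]
finger_gap: 0.503
gripper_force: 0.0
```

Run:
```python
from h import *
s=snap('top','t3.png');w=world(s);p=s['pixels'];h=cv2.cvtColor(p,cv2.COLOR_RGB2HSV)
for n,lo,hi,b in [('grn',40,85,(100,150,160,210)),('pur',130,160,(215,285,118,170)),]:
    u0,u1,v0,v1=b;m=(h[v0:v1,u0:u1,0]>lo)&(h[v0:v1,u0:u1,0]<hi)&(h[v0:v1,u0:u1,1]>100);P=w[v0:v1,u0:u1][m];print(n,P.mean(0),np.percentile(P[:,2],[5,95]))
cv2.imwrite('pics/t3c.png',cv2.resize(p[95:225,80:300,::-1],None,fx=3,fy=3))
print(comp(w,(230,300,110,145),(.012,.035)),comp(w,(230,300,144,170),(.012,.035)))
```

```text
grn [0.52755433 0.36204299 0.02323362] [0.01711938 0.02756566]
pur [0.66334808 0.01461307 0.02633415] [0.0191787  0.02742664]
(array([698.3,  10.5, 118.5,  19.3,  86.6]), 'mean', array([697. ,  11.8]), 'dir', np.float64(86.5)) (array([637. ,   9.8, 119.3,  20.3,  84.7]), 'mean', array([636.5,  10.1]), 'dir', np.float64(85.4))
```

View pics/t3c.png

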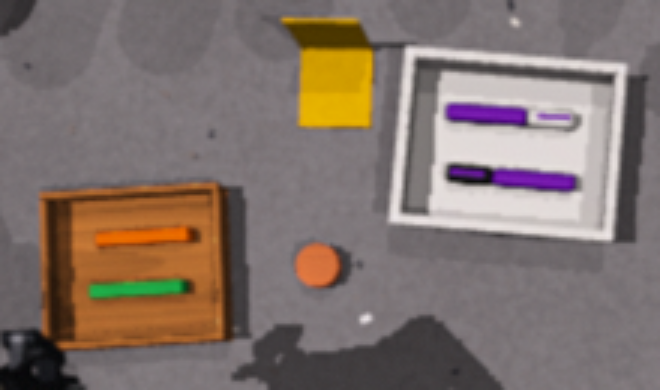

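The clips lie side by side in the tray at (145,236) and (138,289), and the markers at (512,115) and (512,178) in the bin. The bookend stands where it was. Handing in.

```bash
python3 -c "
from station import manip
print(manip.sense()['qd'].round(3)); print(manip.sign_off())"
```

```text
[-0.034  0.051 -0.111 -0.015 -0.043 -0.008]
the job is handed in; nothing more can be done
None
```

The job is handed in (no verdict came back): the last pictures show both markers in the white bin, both clips in the wooden tray and the tape roll flat on the free peg, with the jar and bookend not visibly moved.

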